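Index the turntable and push a lacquered bunk through the drying-box flap

TASK

The freshly lacquered slatted bunk on the turntable has to go into the drying box. Pull up the sprung index pin, turn the table to the next hole so that the bunk points at the box, and let the pin drop fully home; then, without ever lifting the bunk off, push it by its end through the sprung flap until it lies flat inside and the flap has shut behind it. Leave the other things on the desk as they are.

Things in the scene. Friction and masses are not known exactly. Their poses are not given: they have to be found in the camera images.
- station: Fixed station: indexed turntable and drying box in line. Origin on the desk under the turntable's axis, z up, +x from the axis towards the box: the pushing direction. Heights are above the desk. Dark round base, radius 112 mm, 30 mm high, with three index holes at radius 100 mm, at -210, -150 and -90 degrees from +x (counter-clockwise positive).
- disc_top (a point): Centre of the turning aluminium disc's top, 46 mm high; radius 75 mm. Two straight fences on it, 104 mm long and 10 mm high, inner faces 68 mm apart, form the channel in which the bunk lies. Its axes turn with the table: x along the channel.
- turn (a joint): Turntable angle, rad, counter-clockwise from above positive. 0 at the start (pin in the -150 degree hole); 1.047 (60 degrees) is the next hole towards the box: channel along station +x, pointing at the flap, pin at -90 degrees. -1.047 is a hole pointing elsewhere. Turns about station z with 0.04 N m once the pin is out; stops at +-1.13.
- pin (a joint): Lift of the index pin, m: 0 fully home in a hole, 0.020 at its upper stop. A spring pushes it down, 5 N at home, 9 N at the top. It clears the holes above 0.013 (where it rests on the plain base between holes). Its rounded tip centres itself when let go within about 3 mm of a hole; play in a hole about 1 mm.
- pin_grip (a point): Middle of the grip of the index pin's black knob: upright cylinder 22 mm in diameter, 27 mm tall, with a cap 30 mm wide whose top is 18 mm above this point. It rides on an ear of the turntable 100 mm from the axis; with the pin home this point is 69 mm high, the ear's top 46 mm. The pin does not spin in the ear.
- flap (a joint): Flap angle, rad: 0 shut, grows as it swings up into the box, up to 1.9. A weak spring (about 0.007 to 0.014 N m, under 0.5 N at its edge) shuts it. It opens only inwards.
- flap_edge (a point): Middle of the lower edge of the steel flap, 74 mm wide, 50 mm long, hinged along its upper edge at station x = 156 mm, 84 mm high. Shut, it leans towards the turntable, its lower edge just above the sill (station x = 122 mm).
- sill (a point): Middle of the sill edge at the box's mouth: station x = 116 mm, y = 0, 46 mm high. A fixed bridge, top 45.5 mm high, leads from x = 79 mm to it between fences 12 mm high and 74 mm apart. Once its centre is past the sill the pushed bunk tips nose down; its rear end drops in when pushed past x = 116 mm.
- box_floor (a point): Middle of the box's rubber floor, 8 mm high (38 mm below the sill). Inside the box runs from station x = 116 mm to an end wall at 262 mm and is 80 mm wide; white lower walls, clear sides and roof, roof top 94 mm high.
- lintel (a point): Middle of the hinge rod and lintel across the box's front: station x = 152 to 161 mm, from 80 to 94 mm high. Fingers pointing straight down at the centre line may go on to station x = 150 mm in front of it.
- bunk: Low birch bed tier with seven slats, 130 mm long (own x), 60 mm wide (own y), 23 mm high, 0.1 to 0.17 kg, solid end boards across both ends; symmetric end for end. Origin at the centre of its underside. Starts on the disc in the channel, 46 mm above the desk.
- bunk_bed: Bystander: complete birch bunk bed, 150 x 76 x 120 mm, origin under its centre.
- bar_stool: Bystander: chrome bar stool with black seat, 48 mm across, 84 mm tall.
- sink: Bystander: white ceramic sink, 100 x 70 x 34 mm with a tap.
- knob_tin: Bystander: round brass tin with a lid knob, 80 mm across, 66 mm tall.
- glue_jar: Bystander: white jar, 52 mm across, 62 mm tall.
- screwdriver: Bystander: screwdriver lying flat, 160 mm long.
- sanding_block: Bystander: cork block, 90 x 50 x 28 mm.
- pen_stand: Bystander, fixed: white heat pen stand, base 130 x 75 mm with a push button, 160 mm tall at the pen.
There are look-alikes about, which are no part of the job. Leave any purple or yellow look-alike of the bunk alone.

How it is judged:
By the outcome, as a careful person would: the job done as asked, in the order asked, and still so for the second after the job is handed in, with the robot touching nothing.
It also fails if it takes over 51 s, if anything falls off the work surface, if the arm or the gripper's body presses on something with over 40 N, if the wrist force passes 120 N, or if a joint passes its speed limit or range.

ROBOT

A 6-joint arm with a two-finger parallel gripper is mounted at the origin on the work surface. World frame = base frame: x ahead of the robot, y to its left, z up, the work surface at z = 0. Lengths are in m, angles in rad, forces in N, time in s.
With the tool pointing down it reaches from about 0.35 to 0.775 m from the base axis. Payload 5.5 kg.
Tool frame: the origin (TCP) lies at the very end of the fingers, on their centre line; the grasp point (between the pads) lies 19 mm behind it (env.grip_depth is the distance from the TCP to the grasp point, in m); z points along the fingers, y is the direction in which the jaws open and shut (so a half turn about z gives the same grasp; the last joint's range is limited). The gripper opens to 85 mm and grips with 20 to 120 N. Pads are 22 mm wide; open, the fingers measure 114 mm over their backs; the gripper's body (76 mm by 85 mm) begins 54 mm behind the grasp point. The pads swing forward as they close: fully open they stand 13 mm farther back than shut.
Start: joints at [-1.453, 0.313, 0.046, 1.304, 0, 1.431], TCP at [0.147, -0.556, 0.231] pointing down, gripper open.
Joint ranges: [-2.76, 2.76], [-0.86, 1.69], [-1.03, 1.26], [-2.2, 2.34], [-1.47, 1.5], [-3.14, 3.14]. Speed limits (rad/s): [2.57, 2.57, 3.14, 3.14, 3.14, 3.14].

INTERFACE

Orientations are given as a unit quaternion [w, x, y, z].
In Python, from workcell import env gives the robot as it stands.
- The arm moves only by the tool step_arm, never from a script. Its argument "series" is a list of rows, each a list of 3 entries, a list of its own where there are three numbers: the shift along the world's x, y, z in cm, then the turn about the world's z in rad, then the closure in counts, from 0 (fully open) to 255 (shut). A call has 1 to 5 rows; each row is the pose to reach, as a shift and turn from the pose measured when the call began; what a row does not reach only later rows make up. A row lasts 1/8 s, in which the tool goes at most 62.5 mm and 10.7 degrees, less where a joint would pass 70% of its speed; a pose out of reach is approached as far as the arm can. A call with a gripper value outside its range is refused whole. The fingers move at their own pace and stop on an object; "newtons" is the grip in N (left out, the last holds). Time passes only in rows, so rows that repeat a pose let the fingers close. It gives the time, the measured TCP pose, the force and the opening at its end, in the units of the state.
- env.get_state(): the state, without advancing time (a new reading comes with each control period).
- env.read_camera(name): name is "side" or "top"; returns a dict with "frame" (420x560x3 uint8, red, green, blue), "vertical_fov" (degrees; the focal length in pixels is half the picture's height over the tangent of half this angle, whatever the lens; pixels are square), "cx", "cy" (the principal point, pixels), "camera_from_world" (4x4, takes a point from world to camera coordinates). Camera axes: x right, y down, z forward; pixel columns grow to the right and rows downward; lengths in m; the calibration is good to about 2 mm. A picture is of the moment at which its call begins. There is no depth.
- env.hand_in(): hands the job in, once; it reports no verdict.
The state is a dict: "clock": time; "joint_pos": joint angles; "qvel": joint speeds; "tau": joint torques, N m; "tcp_pos": TCP position; "orientation": TCP orientation; "wrist_force": force on the tool from outside, world axes, zero at the start; "ft_torque": the same for the moment, N m; "finger_gap": finger opening in m.
Only numpy, scipy, OpenCV 4.12 (cv2) and the standard library are available. Lean on these libraries where they do the work, as an engineer would, in place of code of your own. Each camera call takes 0.05 s, during which the arm holds its last target.

## Working session

There is one attempt and no reset: what is moved stays moved. The work goes in short steps, Python scripts to look and compute and a tool call to move; the robot and the scene stay as the last step left them, time stands still between calls to the robot, and variables do not carry over. Pictures are saved under pics/ and viewed, and the job is handed in when it is done.

Besides the shell and the picture viewer there is one more tool, called by a JSON object that holds its "name" and its "arguments", one argument or row to a line. step_arm: Moves the arm, as the interface text tells. Its arguments: {"type":"object","properties":{"series":{"type":"array"},"newtons":{"type":"number"}},"required":["series"]}

```bash
mkdir -p pics; ls; cat > h.py <<'E'
import numpy as np,cv2,json
from workcell import env
def snap(n,tag):
    c=env.read_camera(n); cv2.imwrite(f'pics/{tag}.png',cv2.cvtColor(c['frame'],cv2.COLOR_RGB2BGR))
    f=c['frame'].shape[0]/2/np.tan(np.radians(c['vertical_fov'])/2)
    np.savez(f'{tag}.npz',frame=c['frame'],f=f,cx=c['cx'],cy=c['cy'],T=np.array(c['camera_from_world']))
    return load(tag)
def load(tag): return dict(np.load(f'{tag}.npz'))
def ray(c,u,v):
    R=c['T'][:3,:3];t=c['T'][:3,3]
    d=R.T@np.array([(u-c['cx'])/c['f'],(v-c['cy'])/c['f'],1.]); return -R.T@t,d/np.linalg.norm(d)
def onz(c,u,v,z):
    o,d=ray(c,u,v); return o+d*(z-o[2])/d[2]
def proj(c,p):
    q=c['T'][:3,:3]@np.asarray(p,float)+c['T'][:3,3]; return np.array([c['f']*q[0]/q[2]+c['cx'],c['f']*q[1]/q[2]+c['cy']])
def tri(c1,p1,c2,p2):
    o1,d1=ray(c1,*p1);o2,d2=ray(c2,*p2)
    s=np.linalg.lstsq(np.c_[d1,-d2],o2-o1,rcond=None)[0]; a=o1+s[0]*d1;b=o2+s[1]*d2
    return (a+b)/2,np.linalg.norm(a-b)
E
python3 - <<'E'
from h import *
for n in('top','side'):
    c=snap(n,n+'0'); print(n,c['f'],c['cx'],c['cy'],-c['T'][:3,:3].T@c['T'][:3,3])
s=env.get_state();print(s)
E
```

```text
pics
top 445.4126020605067 282.3487583544685 206.3908289032446 [ 0.36269279 -0.00899296  1.3065028 ]
side 401.25368054614535 280.0671163712507 211.56885218791166 [0.26114657 0.69714273 0.80123972]
{'clock': 0.1, 'joint_pos': array([-1.45261773e+00,  3.13932143e-01,  4.50919484e-02,  1.30357602e+00,
        7.80575310e-06,  1.43121121e+00]), 'qvel': array([-0.00070642, -0.00060848,  0.00370061, -0.00074461,  0.00027308,
       -0.00052642]), 'tau': array([ 2.66596384e-03, -4.81728351e+01,  2.99242777e+01,  1.27497749e-02,
       -1.08318684e-04,  8.30312160e-06]), 'tcp_pos': array([ 0.14652662, -0.55555726,  0.23049387]), 'orientation': array([-8.09853669e-04,  9.91705899e-01,  1.28525307e-01,  1.25715048e-05]), 'wrist_force': array([-0.61443757,  0.31456941, -0.28732054]), 'ft_torque': array([ 0.02822182, -0.04263553, -0.0027955 ]), 'finger_gap': 0.08556983211939423}
```

View pics/top0.png

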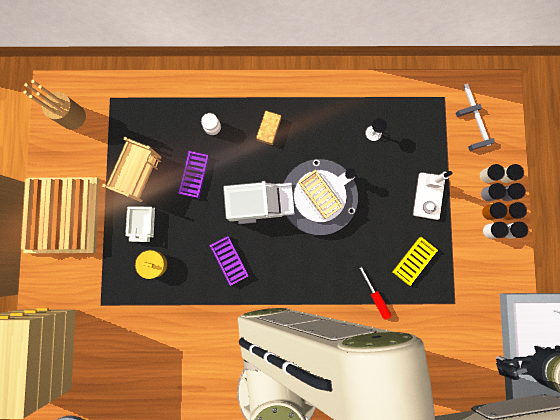

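View pics/side0.png

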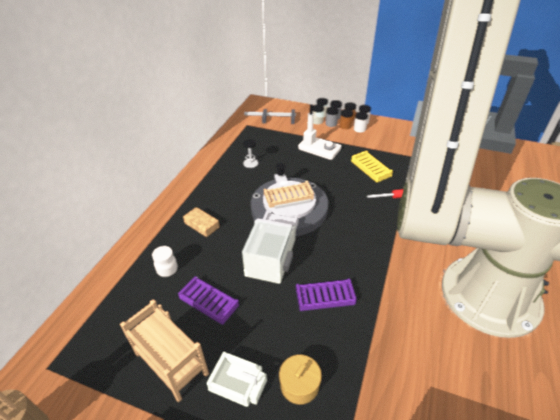

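The top view shows the natural-wood bunk at about (322,195) on the turntable. The box is to its left at (255,200), and the knob is at about (348,182). There are two purple look-alikes at (194,173) and (228,261), and a yellow one at (415,261). The birch one on the disc fits the description, so I'll enlarge that crop to confirm.

```bash
python3 - <<'E'
from h import *
c=load('top0');f=cv2.cvtColor(c['frame'],cv2.COLOR_RGB2BGR)
cv2.imwrite('pics/z0.png',cv2.resize(f[145:250,215:365],None,fx=5.2,fy=5.2,interpolation=cv2.INTER_CUBIC))
c=load('side0');f=cv2.cvtColor(c['frame'],cv2.COLOR_RGB2BGR)
cv2.imwrite('pics/z1.png',cv2.resize(f[160:285,230:340],None,fx=4.7,fy=4.7,interpolation=cv2.INTER_CUBIC))
E
```

```text
(no output)
```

View pics/z0.png

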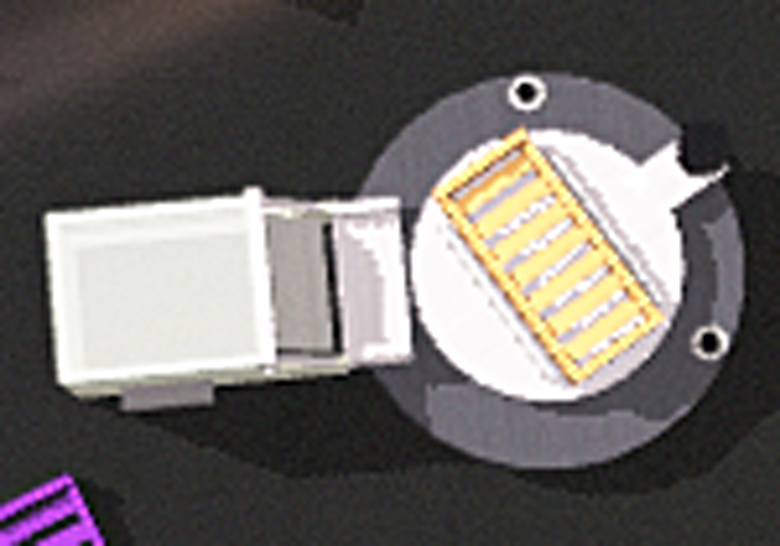

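View pics/z1.png

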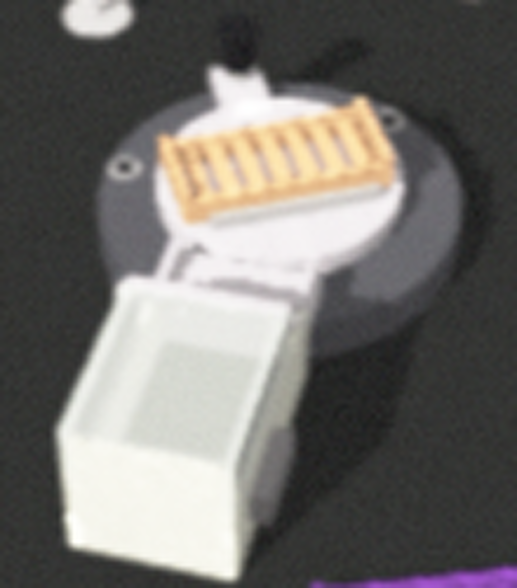

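The crop confirms it: the birch bunk lies in the disc's channel. The knob is in the -150° hole, near crop (703,150). The free holes are at crop (526,92), which is the -90° target, and (709,342), which is -210°. Next I'll compute the station pose.

```bash
python3 - <<'E'
from h import *
t=load('top0');s=load('side0')
def cr(u,v): return 215+(u+.5)/5.2-.5,145+(v+.5)/5.2-.5
def cs(u,v): return 230+(u+.5)/4.7-.5,160+(v+.5)/4.7-.5
A=onz(t,*cr(526,92),.030);B=onz(t,*cr(709,342),.030)
print('top holes',A,B,np.linalg.norm(A-B),'exp .1732')
A2=onz(s,*cs(125,167),.030);B2=onz(s,*cs(389,120),.030);print('side',A2,B2,np.linalg.norm(A2-B2))
# refine holes: base disc fit by mask: grey? use holes: centre from A(-90),B(150)
def pose(A,B):
    # station pts
    a=np.array([0,-.1]);b=.1*np.array([np.cos(np.radians(150)),np.sin(np.radians(150))])
    d=(B-A)[:2];e=b-a
    th=np.arctan2(d[1],d[0])-np.arctan2(e[1],e[0]);R=np.array([[np.cos(th),-np.sin(th)],[np.sin(th),np.cos(th)]])
    return (A[:2]+B[:2])/2-R@(a+b)/2,th
for p in((A,B),(A2,B2)):
    o,th=pose(*p);print(o,np.degrees(th))
# bridge edge / disc mask
hsv=cv2.cvtColor(t['frame'],cv2.COLOR_RGB2HSV)
m=((hsv[...,0]>8)&(hsv[...,0]<28)&(hsv[...,1]>90)&(hsv[...,2]>120)).astype(np.uint8)
w=np.zeros_like(m);w[160:235,290:350]=m[160:235,290:350]
cnt=max(cv2.findContours(w,0,1)[0],key=cv2.contourArea);r=cv2.minAreaRect(cnt)
bx=[onz(t,*q,.069) for q in cv2.boxPoints(r)];bc=np.mean(bx,0);print('bunk',bc,[np.linalg.norm(bx[i]-bx[i-1]) for i in range(2)])
for i in range(2): d=bx[i]-bx[i-1];print(np.linalg.norm(d),np.degrees(np.arctan2(d[1],d[0])))
# knob dark blob top
g=t['frame'].max(2);
print(onz(t,*cr(703,150),.087))
# box roof corners at .094 
for q in((47,212),(262,192),(275,365),(62,385)):print(onz(t,*cr(*q),.094))
for q in((400,200),(412,358)):print('br',onz(t,*cr(*q),.0575))
E
```

```text
top holes [ 0.64833837 -0.11277147  0.03      ] [ 0.50662022 -0.21262819  0.03      ] 0.17336493293876287 exp .1732
side [ 0.64834446 -0.11270466  0.03      ] [ 0.50665256 -0.2126468   0.03      ] 0.17339269505242744
[ 0.54867972 -0.12182705] -264.83090526490145
[ 0.54867892 -0.12181706] -264.80283591153864
bunk [ 0.54901654 -0.12029013  0.069     ] [np.float64(0.1281184411986083), np.float64(0.06156368919174323)]
0.1281184411986083 36.16525064679159
0.06156368919174323 -52.99012133805412
[ 0.60368845 -0.20258374  0.087     ]
[0.56971509 0.14726208 0.094     ]
[0.58019178 0.03330951 0.094     ]
[0.48784875 0.02632815 0.094     ]
[0.47759642 0.1382068  0.094     ]
br [ 0.58211687 -0.04087402  0.0575    ]
br [ 0.49522673 -0.04688853  0.0575    ]
```

The two views agree to under 0.1 mm. The station origin is at (0.5487, -0.1218) with yaw 95.2°. The pin is at (0.6063, -0.2035) and its target is (0.6483, -0.1128). I'll grip the knob with the jaws radial, since after the turn that is also the orientation for pushing.

{"name": "step_arm", "arguments": {
  "series": [
    [[4.6, 3.5, 0], 0.07, 0],
    [[9.2, 7, 0], 0.14, 40],
    [[13.8, 10.5, 0], 0.21, 80],
    [[18.4, 14, -1], 0.28, 80],
    [[23, 17.5, -2], 0.355, 80]
  ],
  "newtons": 40
}}

```text
clock: 0.72
tcp_pos: [0.3777, -0.3792, 0.2101]
orientation: [-0.001, 0.953, 0.303, -0.0]
wrist_force: [1.1, -0.7, 0.3]
finger_gap: 0.0586
```

{"name": "step_arm", "arguments": {
  "series": [
    [[4.6, 3.5, 0], 0, 80],
    [[9.2, 7, 0], 0, 80],
    [[14, 10.8, -1], 0, 80],
    [[19, 14.7, -3], 0, 80],
    [[22.9, 17.6, -5], 0, 80]
  ]
}}

```text
clock: 1.35
tcp_pos: [0.6083, -0.2015, 0.1594]
orientation: [-0.001, 0.953, 0.303, -0.0]
wrist_force: [-0.2, -0.8, 0.2]
finger_gap: 0.0588
```

{"name": "step_arm", "arguments": {
  "series": [
    [[0, 0, 0], 0, 80]
  ]
}}

```text
clock: 1.48
tcp_pos: [0.6092, -0.1981, 0.1561]
orientation: [-0.002, 0.952, 0.305, -0.002]
wrist_force: [-0.7, -0.0, -0.2]
finger_gap: 0.0586
```

```bash
cat >> h.py <<'E'
def crop(c,tag,p,h=50,w=66,s=6):
    u,v=proj(c,p).astype(int);f=cv2.cvtColor(c['frame'],cv2.COLOR_RGB2BGR)
    v0=max(0,v-h);u0=max(0,u-w);cv2.imwrite(f'pics/{tag}.png',cv2.resize(f[v0:v+h,u0:u+w],None,fx=s,fy=s,interpolation=cv2.INTER_CUBIC));print('crop origin',u0,v0,'scale',s)
E
python3 - <<'E'
from h import *
c=snap('side','side1');crop(c,'s1',[.606,-.2035,.09])
s=env.get_state();print(s['tcp_pos'],s['finger_gap'],s['wrist_force'])
E
```

```text
crop origin 214 114 scale 6
[ 0.6084504  -0.1993851   0.15722409] 0.05857834737661131 [-1.11244377 -0.48022027  0.68710411]
```

View pics/s1.png

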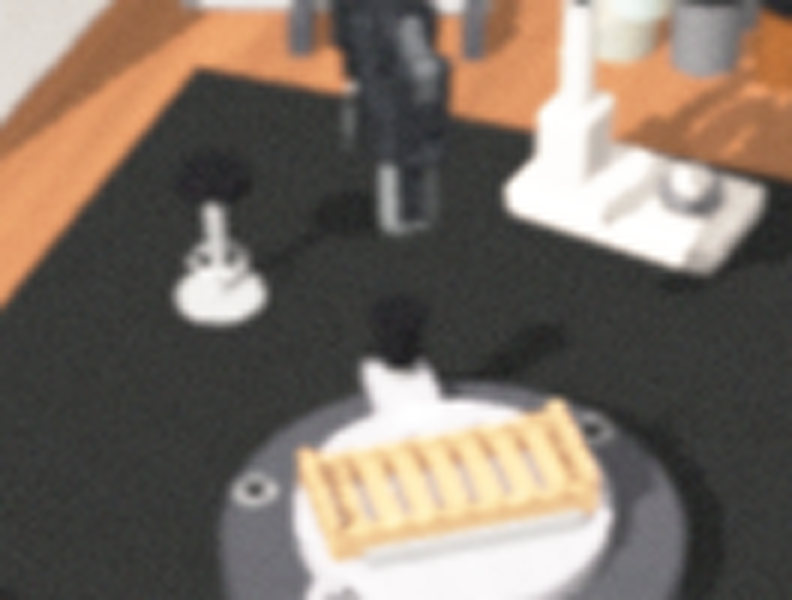

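The gripper, at crop (410,200), is above the knob at (400,320), with the jaws in line with the disc radius. The arm overshoots after a fast move, so I'll descend to half height, let it settle and correct.

{"name": "step_arm", "arguments": {
  "series": [
    [[-0.2, -0.4, -2], 0, 80],
    [[-0.2, -0.4, -4], 0, 80],
    [[-0.2, -0.4, -5], 0, 80],
    [[-0.2, -0.4, -5], 0, 80]
  ]
}}

```text
clock: 2.02
tcp_pos: [0.6055, -0.204, 0.107]
orientation: [-0.002, 0.953, 0.304, -0.002]
wrist_force: [-0.2, -0.7, 0.5]
finger_gap: 0.0588
```

{"name": "step_arm", "arguments": {
  "series": [
    [[0, 0, 0], 0, 80]
  ]
}}

```text
clock: 2.15
tcp_pos: [0.6058, -0.2046, 0.1081]
orientation: [-0.002, 0.953, 0.304, -0.001]
wrist_force: [0.5, -0.2, 0.0]
finger_gap: 0.0583
```

{"name": "step_arm", "arguments": {
  "series": [
    [[0.05, 0.1, -2], 0, 80],
    [[0.05, 0.1, -4], 0, 80],
    [[0.05, 0.1, -5.4], 0, 80],
    [[0.05, 0.1, -5.8], 0, 80],
    [[0.05, 0.1, -5.8], 0, 80]
  ]
}}

```text
clock: 2.78
tcp_pos: [0.6065, -0.2037, 0.0504]
orientation: [-0.002, 0.953, 0.304, -0.001]
wrist_force: [-0.0, -0.7, 1.1]
finger_gap: 0.0584
```

```bash

python3 - <<'E'
from h import *
c=snap('side','side2');crop(c,'s2',[.606,-.2035,.07],h=30,w=40,s=9)
s=env.get_state();print(s['tcp_pos'],s['finger_gap'],s['wrist_force'])
E
```

```text
crop origin 240 139 scale 9
[ 0.6067063  -0.20381359  0.05078427] 0.058734069015279486 [-1.06602405 -0.33031384  0.55508105]
```

View pics/s2.png

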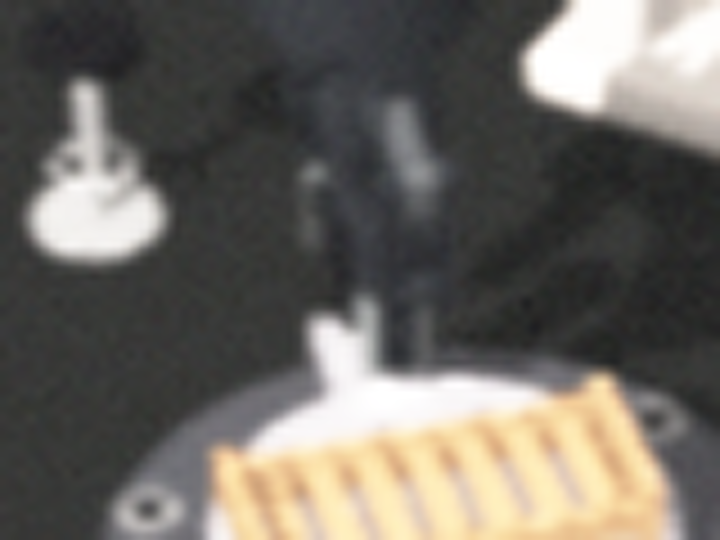

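```bash

python3 - <<'E'
from h import *
c=load('side2')
for p in([.6063,-.2035,.05],[.6063,-.2035,.069],[.587,-.1765,.056],[.585,-.1735,.056]):print((proj(c,p)-[240,139])*9)
E
```

```text
[362.8511821  322.09483272]
[362.23389349 276.96772265]
[388.84602252 367.46220008]
[391.40724039 374.12694072]
```

The inner fingertip should project to about (389,367) and I see it at about (390,370), so the alignment is right. Now I'll close on the knob.

{"name": "step_arm", "arguments": {
  "series": [
    [[0, 0, 0], 0, 170],
    [[0, 0, 0], 0, 255],
    [[0, 0, 0], 0, 255],
    [[0, 0, 0], 0, 255],
    [[0, 0, 0], 0, 255]
  ],
  "newtons": 50
}}

```text
clock: 3.45
tcp_pos: [0.607, -0.2036, 0.0519]
orientation: [-0.001, 0.953, 0.304, -0.001]
wrist_force: [-1.8, 2.1, 5.5]
finger_gap: 0.0278
```

{"name": "step_arm", "arguments": {
  "series": [
    [[0, 0, 0], 0, 255],
    [[0, 0, 0], 0, 255]
  ]
}}

```text
clock: 3.7
tcp_pos: [0.607, -0.2035, 0.052]
orientation: [-0.001, 0.953, 0.304, -0.001]
wrist_force: [-1.5, 0.8, 1.8]
finger_gap: 0.0277
```

```bash

python3 - <<'E'
from h import *
c=snap('side','side3');crop(c,'s3',[.606,-.2035,.07],h=30,w=40,s=9)
s=env.get_state();print(s['tcp_pos'],s['finger_gap'],s['wrist_force'],s['ft_torque'])
E
```

```text
crop origin 240 139 scale 9
[ 0.60697485 -0.20353472  0.05197911] 0.027701527599154514 [-0.1676069   1.62336854  2.33066876] [0.20252714 0.16179812 0.001679  ]
```

View pics/s3.png

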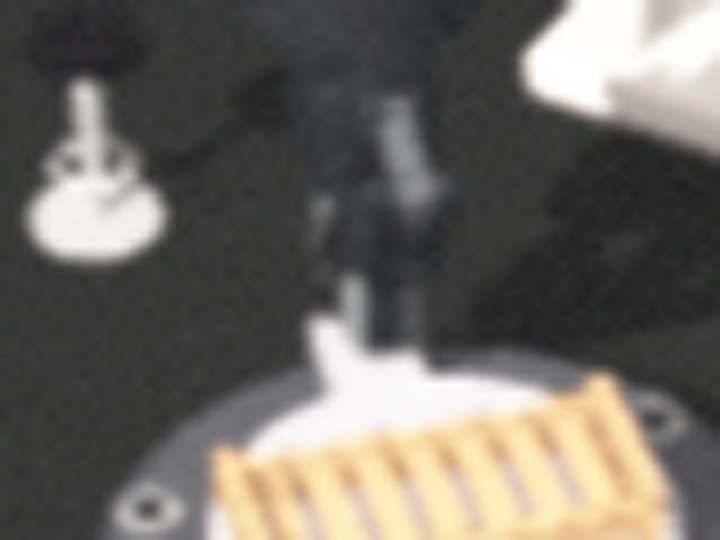

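The gap is 27.7 mm, which is between the 22 mm grip and the 30 mm cap. I'll test the hold with a small lift.

{"name": "step_arm", "arguments": {
  "series": [
    [[0, 0, 0.3], 0, 255],
    [[0, 0, 0.6], 0, 255],
    [[0, 0, 0.6], 0, 255]
  ]
}}

```text
clock: 4.12
tcp_pos: [0.6067, -0.2035, 0.0575]
orientation: [-0.002, 0.953, 0.304, -0.001]
wrist_force: [2.0, -0.1, -6.5]
finger_gap: 0.0276
```

```bash

python3 - <<'E'
from h import *
c=snap('side','side4');crop(c,'s4',[.606,-.2035,.07],h=30,w=40,s=9)
s=env.get_state();print(s['tcp_pos'],s['finger_gap'],s['wrist_force'],s['ft_torque'])
E
```

```text
crop origin 240 139 scale 9
[ 0.60666532 -0.20354518  0.05743119] 0.02755998478993047 [ 0.21358152 -0.59533801 -7.53630143] [-0.11216565 -0.17245104 -0.04935992]
```

View pics/s4.png

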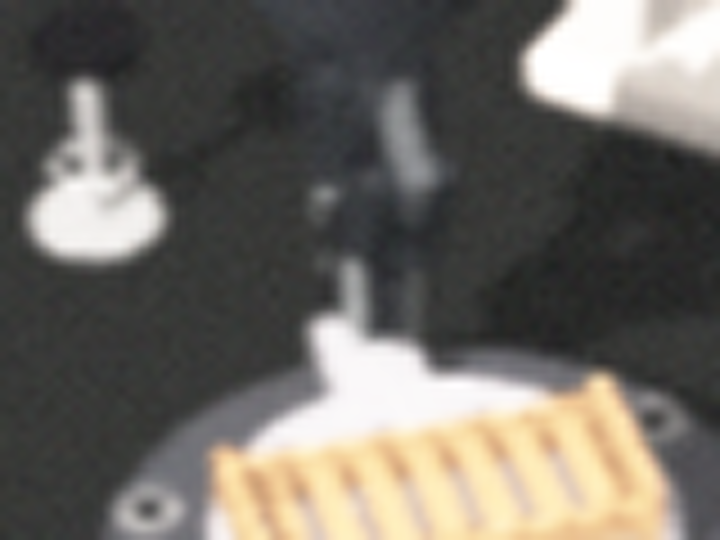

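The fingers hold the pin with about 6.5 N of pull, which is the spring force. I'll raise it to about 17 mm of lift, in small rows.

{"name": "step_arm", "arguments": {
  "series": [
    [[0, 0, 0.5], 0, 255],
    [[0, 0, 1.0], 0, 255],
    [[0, 0, 1.25], 0, 255],
    [[0, 0, 1.25], 0, 255]
  ]
}}

```text
clock: 4.68
tcp_pos: [0.6066, -0.2035, 0.07]
orientation: [-0.002, 0.953, 0.304, -0.001]
wrist_force: [2.0, -1.4, -8.9]
finger_gap: 0.0272
```

```bash

python3 - <<'E'
from h import *
s=env.get_state();print(s['tcp_pos'],s['finger_gap'],s['wrist_force'],s['ft_torque'])
c=np.array([.5487,-.1218]);p=s['tcp_pos'][:2]-c
print(np.hypot(*p),np.degrees(np.arctan2(p[1],p[0])))
a0=-54.8;r=.1
for a in (6,15,24,33,42,50,57,60):
    q=[np.cos(np.radians(a0+a)),np.sin(np.radians(a0+a))];q0=[np.cos(np.radians(a0)),np.sin(np.radians(a0))]
    print(a,np.round(10*(np.array(q)-q0),2),round(np.radians(a),3))
E
```

```text
[ 0.60658899 -0.20351294  0.0699617 ] 0.027232786208636204 [ 2.00359253 -1.44215654 -8.91075156] [-0.2680179  -0.29666007 -0.04653406]
0.10014060170667448 -54.68458628556513
6 [0.82 0.65] 0.105
15 [1.92 1.77] 0.262
24 [2.83 3.05] 0.419
33 [3.52 4.46] 0.576
42 [3.99 5.96] 0.733
50 [4.2  7.33] 0.873
57 [4.23 8.56] 0.995
60 [4.19 9.08] 1.047
```

{"name": "step_arm", "arguments": {
  "series": [
    [[0.4, 0.31, 0], 0.052, 255],
    [[0.82, 0.65, 0], 0.105, 255],
    [[1.39, 1.2, 0], 0.18, 255],
    [[1.92, 1.77, 0], 0.262, 255],
    [[2.4, 2.4, 0], 0.34, 255]
  ]
}}

```text
clock: 5.3
tcp_pos: [0.6308, -0.1797, 0.0697]
orientation: [-0.001, 0.887, 0.462, -0.001]
wrist_force: [1.5, -1.7, -8.7]
finger_gap: 0.0275
```

```bash
cat >>h.py <<'E'
def st():
    s=env.get_state();p=s['tcp_pos'][:2]-np.array([.5487,-.1218]);o=s['orientation'];R=np.array([[np.cos(np.radians(95.2)),np.sin(np.radians(95.2))],[-np.sin(np.radians(95.2)),np.cos(np.radians(95.2))]])
    print('t',round(s['clock'],2),'tcp',np.round(s['tcp_pos'],4),'r',round(np.hypot(*p),4),'turned',round(np.degrees(np.arctan2(p[1],p[0]))+54.8,2),'yaw',round(2*np.degrees(np.arctan2(o[2],o[1])),2),'station',np.round(R@p,4),'gap',round(s['finger_gap'],4),'F',np.round(s['wrist_force'],1),'T',np.round(s['ft_torque'],2))
    return s
E
python3 - <<'E'
from h import *
st()
E
```

```text
t 5.3 tcp [ 0.6308 -0.1797  0.0697] r 0.1004 turned 19.63 yaw 55.0 station [-0.0651 -0.0765] gap 0.0275 F [ 1.5 -1.7 -8.7] T [-0.32 -0.35 -0.01]
```

Following well at 19.6°. Next arc segment.

```bash
python3 - <<'E'
import numpy as np
for a in (26,33,40,47,54,60):
    t=np.radians(a-54.8);print(a,np.round(100*(np.array([.5487,-.1218])+.1*np.array([np.cos(t),np.sin(t)])-[.6308,-.1797]),2),round(np.radians(a-19.8),3))
E
```

```text
26 [0.55 0.97] 0.108
33 [1.07 2.08] 0.23
40 [1.46 3.24] 0.353
47 [1.7  4.43] 0.475
54 [1.79 5.65] 0.597
60 [1.75 6.7 ] 0.702
```

{"name": "step_arm", "arguments": {
  "series": [
    [[0.55, 0.97, 0], 0.108, 255],
    [[1.07, 2.08, 0], 0.23, 255],
    [[1.46, 3.24, 0], 0.353, 255],
    [[1.7, 4.43, 0], 0.475, 255],
    [[1.79, 5.5, 0], 0.58, 255]
  ]
}}

```text
clock: 5.92
tcp_pos: [0.6494, -0.1246, 0.0696]
orientation: [-0.0, 0.717, 0.698, -0.001]
wrist_force: [3.1, -2.1, -8.6]
finger_gap: 0.0279
```

{"name": "step_arm", "arguments": {
  "series": [
    [[0, 0, 0], 0, 255]
  ]
}}

```text
clock: 6.05
tcp_pos: [0.6495, -0.124, 0.0695]
orientation: [-0.0, 0.716, 0.698, -0.002]
wrist_force: [2.4, -0.9, -7.3]
finger_gap: 0.0277
```

```bash
python3 - <<'E'
from h import *
st()
E
```

```text
t 6.05 tcp [ 0.6495 -0.124   0.0695] r 0.1008 turned 53.55 yaw 88.49 station [-0.0113 -0.1002] gap 0.0277 F [ 2.4 -0.9 -7.3] T [-0.11 -0.28  0.13]
```

{"name": "step_arm", "arguments": {
  "series": [
    [[-0.03, 0.55, 0], 0.06, 255],
    [[-0.1, 1.12, 0], 0.117, 255],
    [[-0.1, 1.12, 0], 0.117, 255],
    [[-0.1, 1.12, 0], 0.117, 255]
  ]
}}

```text
clock: 6.55
tcp_pos: [0.649, -0.113, 0.0696]
orientation: [0.0, 0.675, 0.738, -0.001]
wrist_force: [5.2, -0.4, -9.5]
finger_gap: 0.0278
```

```bash
python3 - <<'E'
from h import *
c=snap('top','top5');st();crop(c,'t5',[.57,-.1,.06],h=45,w=60,s=6.5)
E
```

```text
t 6.6 tcp [ 0.649  -0.113   0.0696] r 0.1007 turned 59.82 yaw 95.1 station [-0.0003 -0.1007] gap 0.0275 F [ 4.3 -0.  -9. ] T [ 0.04 -0.81  0.06]
crop origin 252 142 scale 6.5
```

View pics/t5.png

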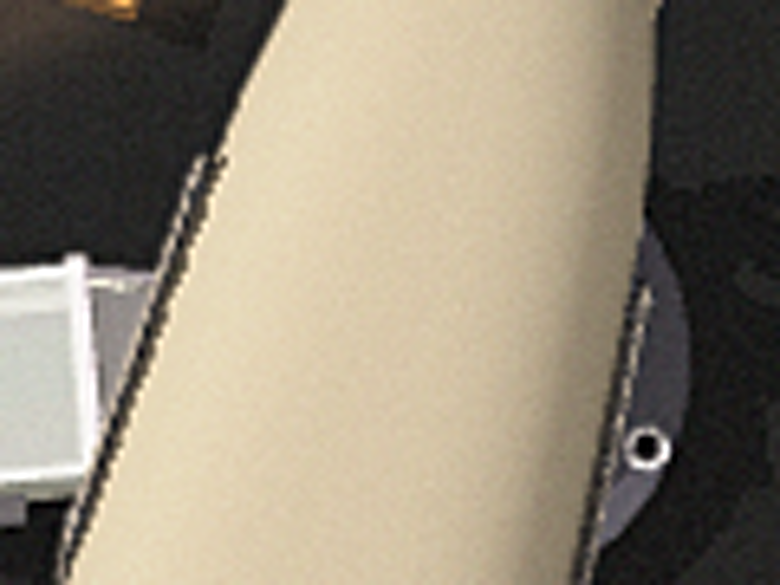

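The arm hides the turntable from the top camera, but the kinematics put the pin within 0.3 mm of the hole. I'll lower it under control and then release.

{"name": "step_arm", "arguments": {
  "series": [
    [[-0.05, 0, -0.5], 0, 255],
    [[-0.05, 0, -1.0], 0, 255],
    [[-0.05, 0, -1.5], 0, 255],
    [[-0.05, 0, -1.7], 0, 255],
    [[-0.05, 0, -1.7], 0, 255]
  ]
}}

```text
clock: 7.22
tcp_pos: [0.6491, -0.1132, 0.0527]
orientation: [0.001, 0.675, 0.738, -0.001]
wrist_force: [4.8, 1.0, -6.2]
finger_gap: 0.0269
```

```bash
python3 - <<'E'
from h import *
c=snap('side','side6');st();crop(c,'s6',[.57,-.1,.06],h=45,w=60,s=6.5)
E
```

```text
t 7.28 tcp [ 0.6491 -0.1132  0.0528] r 0.1007 turned 59.68 yaw 95.08 station [-0.0006 -0.1007] gap 0.0273 F [ 4.9 -0.5 -5.3] T [-0.01 -0.83  0.08]
crop origin 219 150 scale 6.5
```

View pics/s6.png

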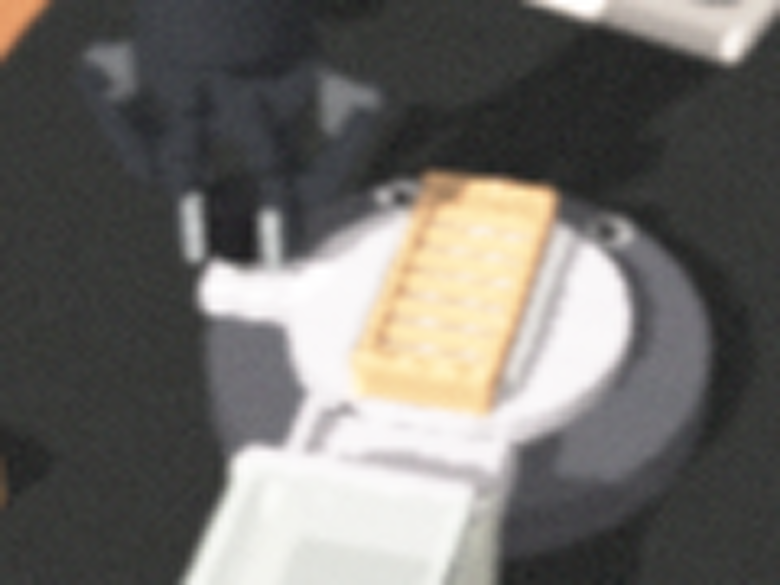

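The disc is turned, with the knob at (232,230) over the -90° ear, the bunk pointing at the box, and both other holes free. TCP z of 0.0528 means a lift of about 1 mm, so I'll release.

{"name": "step_arm", "arguments": {
  "series": [
    [[0, 0, 0], 0, 130],
    [[0, 0, 0], 0, 80],
    [[0, 0, 0], 0, 80],
    [[0, 0, 0], 0, 80]
  ]
}}

```text
clock: 7.78
tcp_pos: [0.6489, -0.1133, 0.053]
orientation: [0.001, 0.675, 0.738, -0.001]
wrist_force: [0.2, 0.1, -0.7]
finger_gap: 0.0584
```

{"name": "step_arm", "arguments": {
  "series": [
    [[0, 0, 2.5], 0, 80],
    [[0, 0, 5], 0, 80],
    [[0, 0, 8], 0, 80],
    [[0, 0, 11], 0, 80],
    [[0, 0, 12], 0, 80]
  ]
}}

```text
clock: 8.4
tcp_pos: [0.6499, -0.1136, 0.1753]
orientation: [0.002, 0.675, 0.738, -0.0]
wrist_force: [0.8, -0.4, -0.6]
finger_gap: 0.059
```

```bash
python3 - <<'E'
from h import *
c=snap('side','side7');st();crop(c,'s7',[.57,-.1,.06],h=45,w=60,s=6.5)
E
```

```text
t 8.45 tcp [ 0.6499 -0.1136  0.1755] r 0.1016 turned 59.44 yaw 95.08 station [-0.001  -0.1016] gap 0.0586 F [ 0.4 -0.2  0.5] T [-0.01 -0.02 -0.  ]
crop origin 219 150 scale 6.5
```

View pics/s7.png

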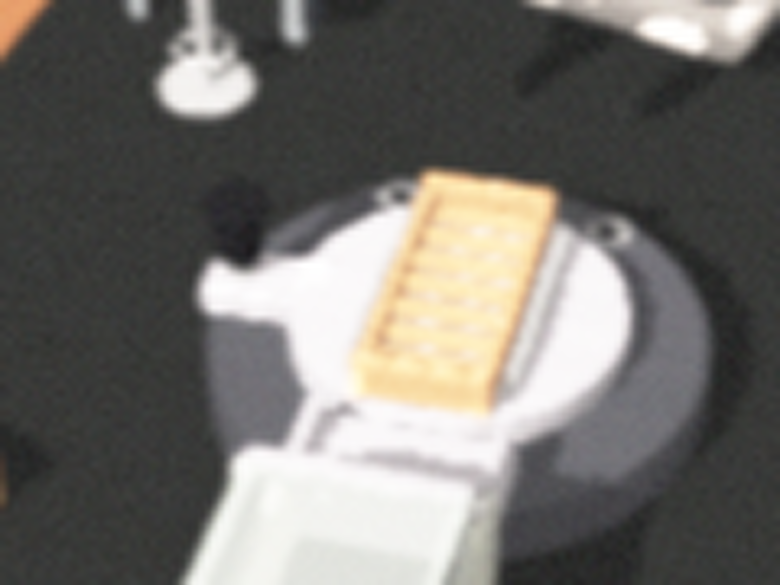

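```bash
python3 - <<'E'
from h import *
c=load('side7')
for z in (.046,.087,.100):print(z,(proj(c,[.6483,-.1128,z])-[219,150])*6.5)
c0=load('side0')
m=[]
for cc,(u,v) in ((c0,proj(c0,[.6063,-.2035,.075])),(c,proj(c,[.6483,-.1128,.075]))):
    g=cc['frame'].max(2).astype(int);u,v=int(u),int(v)
    w=g[v-12:v+10,u-9:u+10]<32
    ys,xs=np.nonzero(w);print(ys.min()+v-12,ys.max()+v-12,xs.min()+u-9,xs.max()+u-9)
for cc,p in((c0,[.6063,-.2035]),(c,[.6483,-.1128])):
    print([np.round(proj(cc,[*p,z]),1) for z in(.06,.087)])
# bunk end for push
hsv=cv2.cvtColor(c['frame'],cv2.COLOR_RGB2HSV)
p=lambda x,y,z:np.array([.5487+x*np.cos(np.radians(95.2))-y*np.sin(np.radians(95.2)),-.1218+x*np.sin(np.radians(95.2))+y*np.cos(np.radians(95.2)),z])
for x in(-.065,.065):
  for y in(-.03,.03):print(x,y,np.round((proj(c,p(x,y,.069))-[219,150])*6.5))
for x in(-.085,.1):print(p(x,0,.05))
E
```

```text
0.046 [240.1349726  266.26148999]
0.087 [235.2280641  194.63291314]
0.1 [233.62148094 171.18082213]
170 170 281 282
188 188 257 257
[array([280.3, 172.2]), array([280.2, 164.9])]
[array([255.7, 187.3]), array([255.2, 179.9])]
-0.065 -0.03 [428. 163.]
-0.065 0.03 [557. 184.]
0.065 -0.03 [349. 349.]
0.065 0.03 [488. 373.]
[ 0.55640377 -0.20645017  0.05      ]
[ 0.53963674 -0.02221156  0.05      ]
```

The cap shows at about (237,193). Pin home predicts (235,195), and resting on the plain base would put it at row 171, so the pin is fully home. Next I move behind the bunk's rear end with the fingers about 20 mm apart, giving a two-point push.

{"name": "step_arm", "arguments": {
  "series": [
    [[-2.3, -2.7, 0], 0, 120],
    [[-4.6, -5.4, 0], 0, 160],
    [[-6.9, -8.1, 0], 0, 195],
    [[-9.2, -10.8, 0], 0, 195],
    [[-9.2, -10.8, 0], 0, 195]
  ]
}}

```text
clock: 9.07
tcp_pos: [0.556, -0.2229, 0.1742]
orientation: [0.001, 0.676, 0.737, -0.0]
wrist_force: [-0.2, 0.4, -0.5]
finger_gap: 0.0201
```

{"name": "step_arm", "arguments": {
  "series": [
    [[0, 0, -3], 0, 195],
    [[0, 0, -6], 0, 195],
    [[0, 0, -8], 0, 195],
    [[0, 0, -8], 0, 195]
  ]
}}

```text
clock: 9.57
tcp_pos: [0.5546, -0.2212, 0.0914]
orientation: [-0.001, 0.676, 0.737, -0.001]
wrist_force: [-0.3, -0.5, 0.0]
finger_gap: 0.02
```

```bash
python3 - <<'E'
from h import *
c=snap('side','side8');st();crop(c,'s8',[.57,-.1,.06],h=45,w=60,s=6.5)
E
```

```text
t 9.62 tcp [ 0.5555 -0.2218  0.093 ] r 0.1002 turned -31.3 yaw 94.93 station [-0.1002  0.0023] gap 0.0203 F [0.2 0.  0.5] T [0.01 0.05 0.02]
crop origin 219 150 scale 6.5
```

View pics/s8.png

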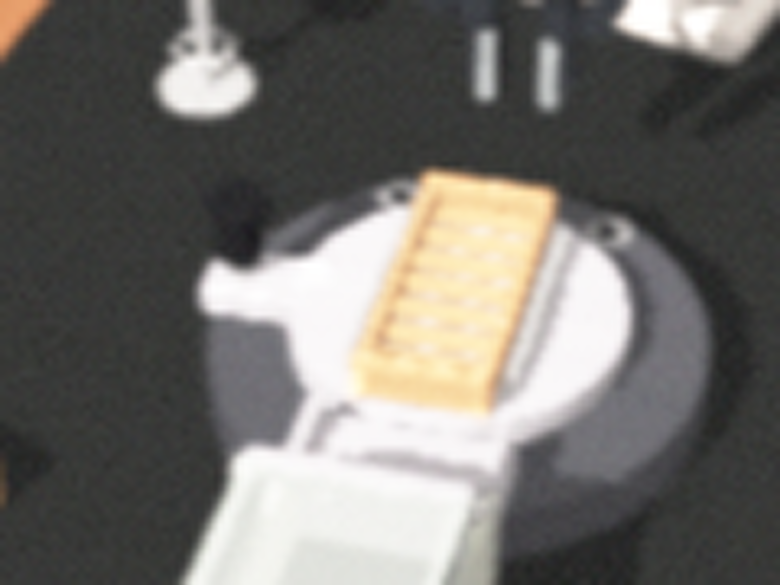

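The fingertips, at (485,100) and (548,108), are behind the bunk's rear end and 2 mm off centre. I'll correct that, descend, and make contact slowly.

{"name": "step_arm", "arguments": {
  "series": [
    [[0.2, 0, -2], 0, 195],
    [[0.2, 0, -4], 0, 195],
    [[0.2, 0, -4.2], 0, 195],
    [[0.2, 0, -4.2], 0, 195]
  ]
}}

```text
clock: 10.12
tcp_pos: [0.5583, -0.222, 0.0521]
orientation: [0.001, 0.676, 0.737, -0.0]
wrist_force: [1.4, -0.2, -0.9]
finger_gap: 0.0202
```

{"name": "step_arm", "arguments": {
  "series": [
    [[-0.09, 1, 0], 0, 195],
    [[-0.18, 2, 0], 0, 195],
    [[-0.27, 3, 0], 0, 195],
    [[-0.36, 4, 0], 0, 195]
  ]
}}

```text
clock: 10.62
tcp_pos: [0.5549, -0.1815, 0.0525]
orientation: [0.001, 0.676, 0.737, -0.001]
wrist_force: [0.7, -1.5, 1.3]
finger_gap: 0.02
```

```bash
python3 - <<'E'
from h import *
c=snap('side','side9');st();crop(c,'s9',[.57,-.1,.06],h=45,w=60,s=6.5)
E
```

```text
t 10.68 tcp [ 0.5545 -0.1801  0.0523] r 0.0586 turned -29.54 yaw 95.01 station [-0.0586 -0.0005] gap 0.0198 F [ 0.  -0.7  0.4] T [ 0.01  0.04 -0.01]
crop origin 219 150 scale 6.5
```

View pics/s9.png

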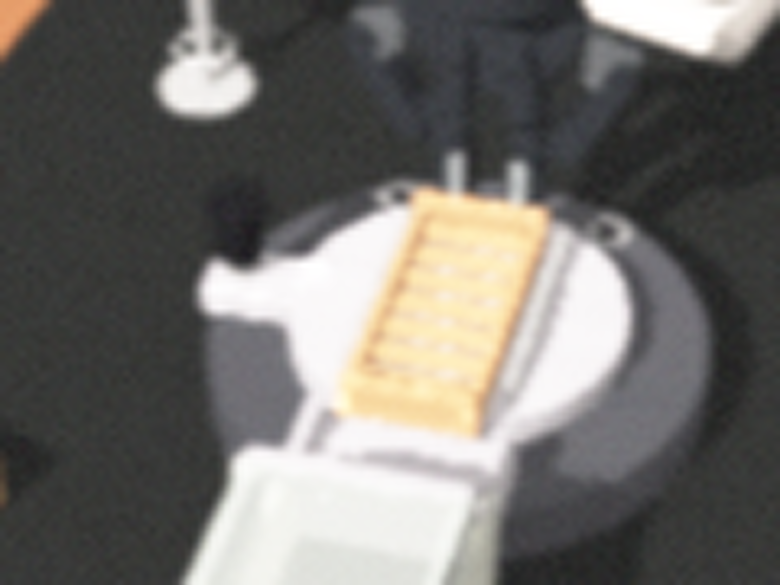

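The bunk slides evenly, both fingers on its end board. I'll keep pushing until its nose is near the flap.

{"name": "step_arm", "arguments": {
  "series": [
    [[-0.09, 1, 0], 0, 195],
    [[-0.18, 2, 0], 0, 195],
    [[-0.27, 3, 0], 0, 195],
    [[-0.36, 4, 0], 0, 195]
  ]
}}

```text
clock: 11.18
tcp_pos: [0.5508, -0.1394, 0.0523]
orientation: [0.0, 0.676, 0.737, -0.0]
wrist_force: [-0.1, -1.5, 0.4]
finger_gap: 0.0206
```

{"name": "step_arm", "arguments": {
  "series": [
    [[-0.06, 0.7, 0], 0, 195],
    [[-0.13, 1.4, 0], 0, 195],
    [[-0.19, 2.1, 0], 0, 195],
    [[-0.25, 2.8, 0], 0, 195],
    [[-0.32, 3.5, 0], 0, 195]
  ]
}}

```text
clock: 11.8
tcp_pos: [0.5478, -0.1043, 0.0525]
orientation: [0.001, 0.676, 0.737, -0.0]
wrist_force: [0.3, -1.5, -0.5]
finger_gap: 0.0198
```

```bash
python3 - <<'E'
from h import *
c=snap('side','side10');st();crop(c,'s10',[.57,-.07,.06],h=45,w=60,s=6.5)
E
```

```text
t 11.85 tcp [ 0.5475 -0.1033  0.0523] r 0.0185 turned 148.49 yaw 95.04 station [ 0.0185 -0.0005] gap 0.0201 F [ 0.3 -2.   0.1] T [-0.1  -0.07 -0.03]
crop origin 215 157 scale 6.5
```

View pics/s10.png

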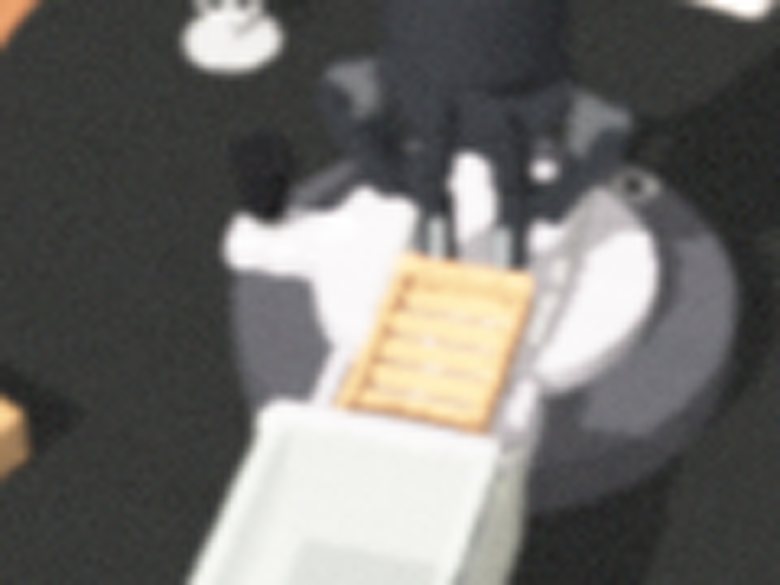

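The nose is passing the flap with only about 2 N. I'll continue slowly towards tipping.

{"name": "step_arm", "arguments": {
  "series": [
    [[-0.05, 0.6, 0], 0, 195],
    [[-0.11, 1.2, 0], 0, 195],
    [[-0.16, 1.8, 0], 0, 195],
    [[-0.22, 2.4, 0], 0, 195],
    [[-0.27, 3.0, 0], 0, 195]
  ]
}}

```text
clock: 12.48
tcp_pos: [0.5447, -0.0729, 0.0523]
orientation: [0.0, 0.675, 0.737, -0.0]
wrist_force: [0.6, -2.4, 1.9]
finger_gap: 0.0199
```

```bash
python3 - <<'E'
from h import *
c=snap('side','side11');st();crop(c,'s11',[.57,-.05,.06],h=45,w=60,s=6.5)
E
```

```text
t 12.53 tcp [ 0.5445 -0.0721  0.0522] r 0.0498 turned 149.66 yaw 95.07 station [ 0.0498 -0.0003] gap 0.0203 F [ 0.4 -0.9  1.3] T [-0.23 -0.16 -0.04]
crop origin 213 162 scale 6.5
```

View pics/s11.png

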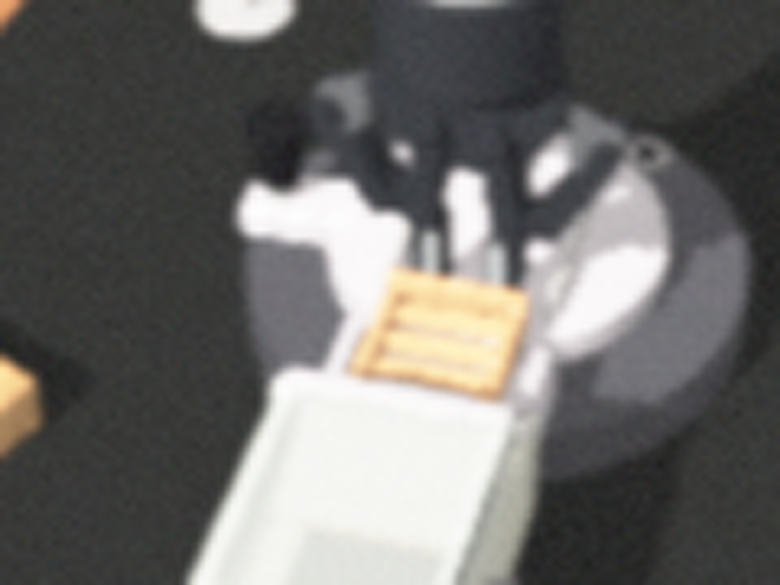

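{"name": "step_arm", "arguments": {
  "series": [
    [[-0.05, 0.6, 0], 0, 195],
    [[-0.11, 1.2, 0], 0, 195],
    [[-0.16, 1.8, 0], 0, 195],
    [[-0.22, 2.4, 0], 0, 195],
    [[-0.27, 3.0, 0], 0, 195]
  ]
}}

```text
clock: 13.15
tcp_pos: [0.5411, -0.0412, 0.0519]
orientation: [-0.001, 0.675, 0.738, 0.0]
wrist_force: [0.1, -1.3, -0.8]
finger_gap: 0.0204
```

```bash
python3 - <<'E'
from h import *
c=snap('side','side12');st();crop(c,'s12',[.57,-.03,.06],h=45,w=60,s=6.5)
E
```

```text
t 13.2 tcp [ 0.5408 -0.0405  0.0517] r 0.0817 turned 150.32 yaw 95.13 station [0.0817 0.0005] gap 0.0203 F [-0.5 -0.6 -1. ] T [-0.04 -0.02 -0.08]
crop origin 210 167 scale 6.5
```

View pics/s12.png

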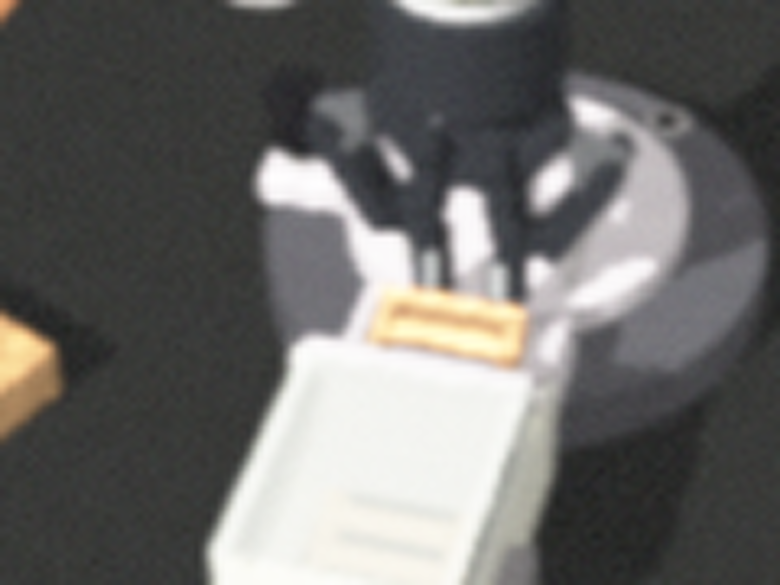

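The bunk is tipping in, its slats visible through the roof at (400,520). I'll push on to just past the sill.

{"name": "step_arm", "arguments": {
  "series": [
    [[-0.05, 0.5, 0], 0, 195],
    [[-0.09, 1.0, 0], 0, 195],
    [[-0.14, 1.5, 0], 0, 195],
    [[-0.18, 2.0, 0], 0, 195],
    [[-0.22, 2.4, 0], 0, 195]
  ]
}}

```text
clock: 13.82
tcp_pos: [0.5387, -0.0162, 0.0517]
orientation: [-0.001, 0.675, 0.738, 0.0]
wrist_force: [0.3, -0.1, -0.0]
finger_gap: 0.0199
```

```bash
python3 - <<'E'
from h import *
c=snap('side','side13');st();crop(c,'s13',[.56,0,.06],h=45,w=60,s=6.5)
E
```

```text
t 13.88 tcp [ 0.5385 -0.0157  0.0517] r 0.1066 turned 150.29 yaw 95.15 station [0.1066 0.0005] gap 0.0199 F [-0.5 -0.4 -0.1] T [-0.08 -0.01 -0.  ]
crop origin 209 175 scale 6.5
```

View pics/s13.png

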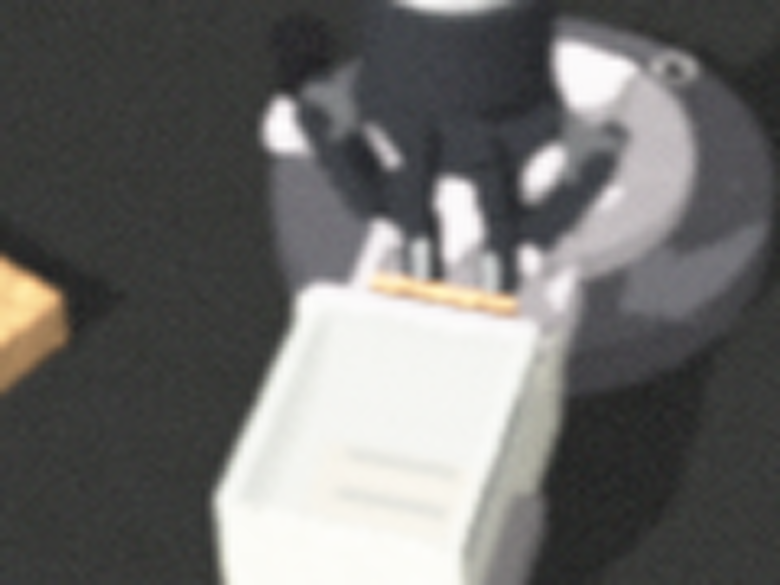

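The rear end is still on the sill, its strip visible at (445,293). I'll go a little farther.

{"name": "step_arm", "arguments": {
  "series": [
    [[-0.03, 0.3, 0], 0, 195],
    [[-0.06, 0.6, 0], 0, 195],
    [[-0.09, 0.9, 0], 0, 195],
    [[-0.11, 1.2, 0], 0, 195]
  ]
}}

```text
clock: 14.38
tcp_pos: [0.5374, -0.0036, 0.0517]
orientation: [-0.001, 0.675, 0.738, 0.0]
wrist_force: [0.6, -2.0, -0.5]
finger_gap: 0.0204
```

```bash
python3 - <<'E'
from h import *
c=snap('side','side14');st();crop(c,'s14',[.56,0,.06],h=45,w=60,s=6.5)
E
```

```text
t 14.43 tcp [ 0.5373 -0.0032  0.0517] r 0.1191 turned 150.29 yaw 95.17 station [0.1191 0.0006] gap 0.0202 F [-0.1 -0.6 -0.6] T [-0.1   0.01 -0.02]
crop origin 209 175 scale 6.5
```

View pics/s14.png

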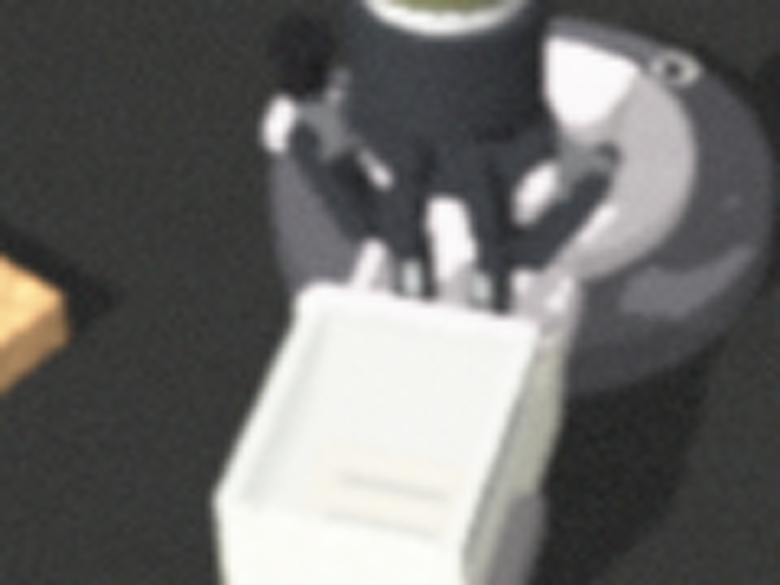

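The rear strip is gone from view. I'll retreat and look from both cameras.

{"name": "step_arm", "arguments": {
  "series": [
    [[0.2, -2.5, 0], 0, 195],
    [[0.4, -5, 0], 0, 195],
    [[0.4, -5, 5], 0, 195],
    [[0.4, -5, 10], 0, 195],
    [[0.6, -10, 14], 0, 195]
  ]
}}

```text
clock: 15.05
tcp_pos: [0.5436, -0.1001, 0.193]
orientation: [-0.001, 0.673, 0.74, 0.001]
wrist_force: [0.5, -1.5, -0.1]
finger_gap: 0.0202
```

{"name": "step_arm", "arguments": {
  "series": [
    [[-2, -5, 0], 0, 195],
    [[-4, -10, 0], 0, 195],
    [[-6, -15, 0], 0, 195],
    [[-8, -20, 0], 0, 195],
    [[-8, -24, 0], 0, 195]
  ]
}}

```text
clock: 15.68
tcp_pos: [0.4622, -0.3418, 0.1933]
orientation: [-0.001, 0.673, 0.739, 0.001]
wrist_force: [1.3, 0.0, 0.5]
finger_gap: 0.02
```

```bash
python3 - <<'E'
from h import *
c=snap('side','side15');st();crop(c,'s15',[.56,0,.06],h=45,w=60,s=6.5)
c=snap('top','top15');crop(c,'t15',[.55,0,.06],h=45,w=60,s=6.5)
E
```

```text
t 15.72 tcp [ 0.463  -0.3467  0.193 ] r 0.2407 turned -56.05 yaw 95.18 station [-0.2162  0.1057] gap 0.0201 F [ 1.7 -4.2  0.4] T [-0.25 -0.11 -0.04]
crop origin 209 175 scale 6.5
crop origin 217 149 scale 6.5
```

View pics/s15.png

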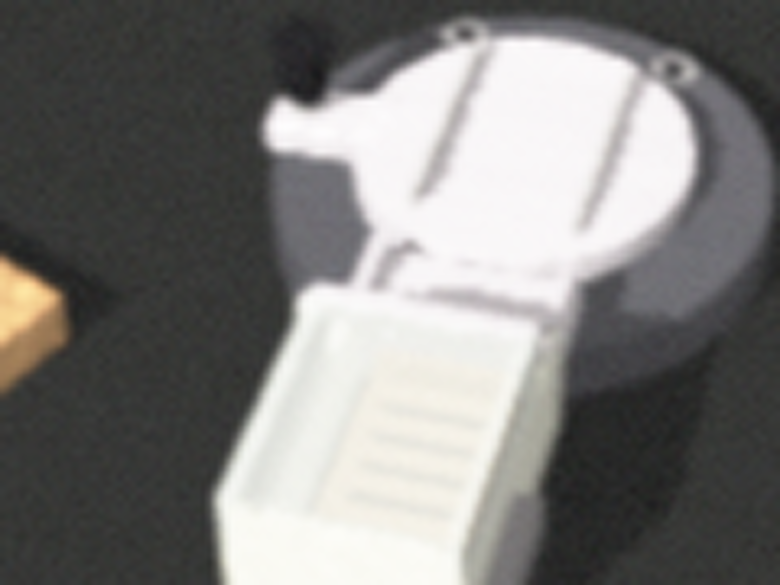

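View pics/t15.png

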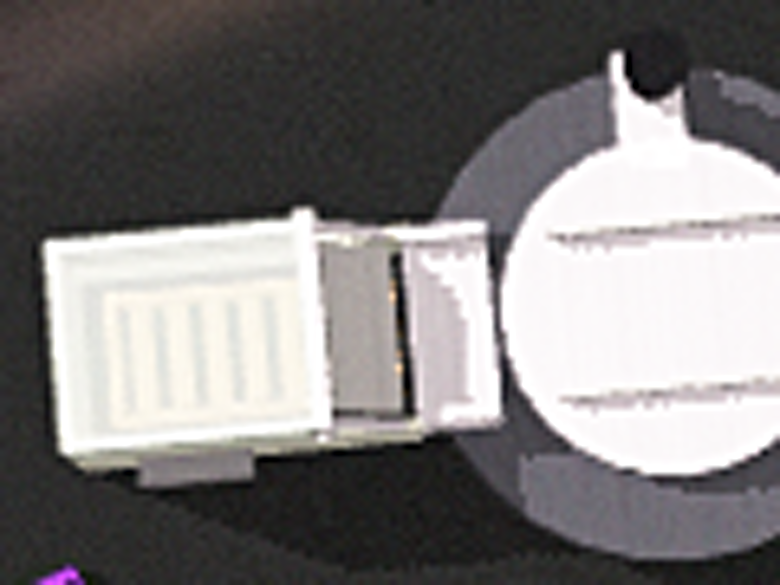

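```bash
python3 - <<'E'
from h import *
a=load('top0')['frame'];b=load('top15')['frame']
z=[cv2.resize(cv2.cvtColor(f[178:222,258:296],cv2.COLOR_RGB2BGR),None,fx=10,fy=10,interpolation=cv2.INTER_NEAREST) for f in(a,b)]
cv2.imwrite('pics/cmp.png',np.hstack(z))
t=load('top15')
th=np.radians(95.2);R=np.array([[np.cos(th),np.sin(th)],[-np.sin(th),np.cos(th)]])
S=lambda w:np.r_[R@(w[:2]-[.5487,-.1218]),w[2]]
for z in(.031,.046):
  print(z,S(onz(t,217+103/6.5,149+355/6.5,z)),S(onz(t,217+398/6.5,149+330/6.5,z)))
P=lambda x,y,z:proj(t,[*(np.array([.5487,-.1218])+R.T@[x,y]),z])
for n,q in dict(sill=(.116,0,.046),edge=(.122,0,.048),hinge=(.156,0,.084),rearflat=(.118,0,.031)).items():print(n,P(*q),(P(*q)-[258,178])*10)
for v in(192,197,202,207):print(v,a[v,272:284].max(1),b[v,272:284].max(1))
s=load('side15')
for n,(u,v) in dict(front=(385,520),).items():print(S(onz(s,209+u/6.5,175+v/6.5,.031)))
E
```

```text
0.031 [ 0.25086358 -0.00107783  0.031     ] [ 1.19426211e-01 -2.01139913e-05  3.10000000e-02]
0.046 [0.24943282 0.00099306 0.046     ] [0.11954116 0.00203834 0.046     ]
sill [279.39889045 198.95084864] [213.98890445 209.50848635]
edge [277.30254422 199.04843311] [193.02544222 210.48433115]
hinge [264.99052188 198.39278685] [ 69.90521875 203.92786848]
rearflat [278.72277505 199.73050681] [207.22775049 217.30506811]
192 [177 176 177 179 182  76  40 192 219 214 215 211] [172 172 172 174 179 151  39 188 220 212 209 204]
197 [176 177 169 178 181 180   3  98 229 213 217 212] [171 174 172 173 179 172   0  89 230 205 210 207]
202 [182 176 170 169 184 175  74  41 188 216 216 211] [173 172 167 166 175 174  83  40 189 215 208 205]
207 [171 173 173 172 174 180 179   3  91 231 214 214] [171 171 174 163 171 181 170   4  91 229 205 204]
[2.13187515e-01 2.08493365e-04 3.10000000e-02]
```

View pics/cmp.png

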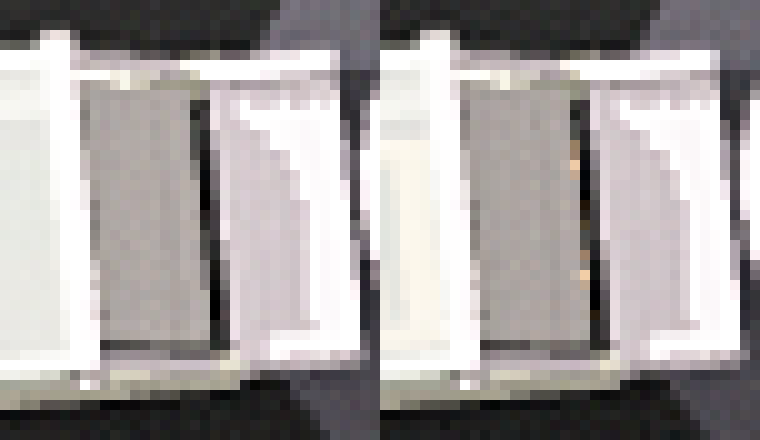

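The flap edge profile matches the initial shut picture to within a pixel. The bunk spans station x ≈ 0.120 to 0.251, about 131 mm at z = 31 mm, and its slats are evenly spaced, so it lies flat. Last, I'll check the bystanders and the pin, then hand in.

{"name": "step_arm", "arguments": {
  "series": [
    [[0, 0, 0], 0, 195],
    [[0, 0, 0], 0, 195],
    [[0, 0, 0], 0, 195]
  ]
}}

```text
clock: 16.15
tcp_pos: [0.4635, -0.3429, 0.1929]
orientation: [-0.001, 0.674, 0.739, 0.001]
wrist_force: [-0.2, -0.5, -0.2]
finger_gap: 0.0198
```

```bash
python3 - <<'E'
from h import *
t=snap('top','top16');s=snap('side','side16');st()
for n in('top','side'):
    d=cv2.absdiff(load(n+'0')['frame'],load(n+'16')['frame']).max(2)
    cv2.imwrite(f'pics/d{n}.png',np.where(d>60,255,0).astype(np.uint8))
cv2.imwrite('pics/fin.png',np.hstack([cv2.resize(cv2.imread(p),(400,300)) for p in('pics/top16.png','pics/side16.png')]))
cv2.imwrite('pics/fd.png',np.hstack([cv2.resize(cv2.imread(p),(400,300)) for p in('pics/dtop.png','pics/dside.png')]))
cv2.imwrite('pics/fin2.png',np.vstack([cv2.imread('pics/fin.png'),cv2.imread('pics/fd.png')]))
E
```

```text
t 16.25 tcp [ 0.4635 -0.3432  0.1929] r 0.2372 turned -56.25 yaw 95.26 station [-0.2128  0.1049] gap 0.0199 F [-0.5  0.1 -0.1] T [ 0.   -0.03 -0.  ]
```

View pics/fin2.png

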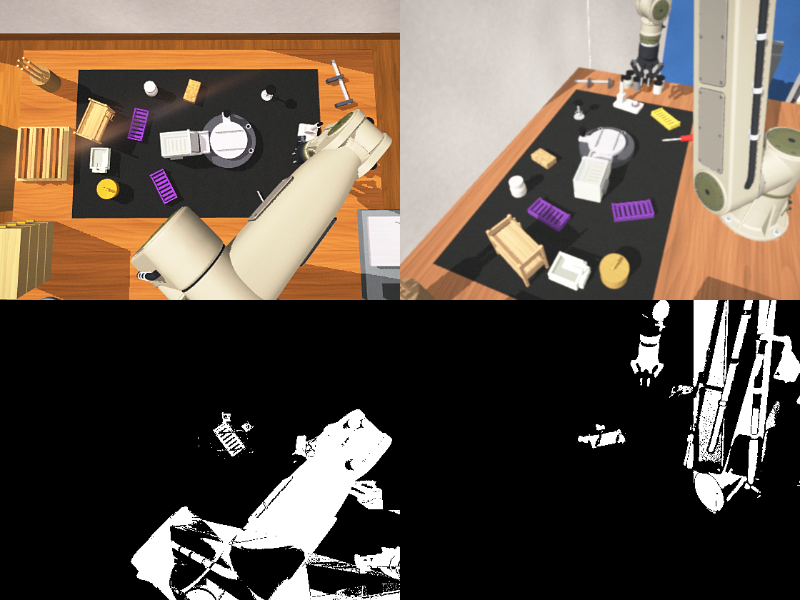

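Apart from the arm and its shadow, only the turntable and bunk area has changed, and the robot touches nothing.

```bash
python3 - <<'E'
from workcell import env
print(env.hand_in())
E
```

```text
the job is handed in; nothing more can be done
None
```

The bunk is in the drying box and the job is handed in, at about 16.3 s of the 51 s allowed. I raised the index pin about 18 mm, turned the table 60° to the -90° hole and let the pin drop. Then I pushed the bunk by its rear end, never lifting it, through the flap until its rear end dropped past the sill.

**What the last checks showed:**
- **Pin:** the cap's position in the side picture matches fully home, and the arm read 59.7–59.8° of turn just before I let go.
- **Flap:** its edge looks the same in the top picture as when it was shut at the start.
- **Bunk:** it measures about 131 mm long (actual 130 mm) at station x of about 0.120–0.251 m, with evenly spaced slats, so it lies flat.
- **Bystanders:** comparing before and after pictures shows no change to the ones in view. The arm partly hides the area around the pen stand, screwdriver and yellow look-alike in the top picture.
- **Forces:** the wrist force never read above about 11 N and was near zero at the end.

**What disagreed:** the fingers stopped on the knob at 27.7 mm, not the 22 mm of its grip, so they probably caught the rim of the cap. A small test lift showed the hold was firm. Also, the bunk's rear end sits close behind the flap, and a thin strip of wood shows in the gap at the sill.

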